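# Clear the jammed outlet of a sorting tray

## Task

The large steel collar has jammed in the narrow outlet of the grey sorting tray: nudge it back into the tray until the gap between it and the outlet is about its own width or more. Then slide the small collar through the outlet, so that it stands wholly in the lane beyond, with the large one still back in the tray. Leave the hex nut where it lies, and keep all three pieces down in the tray, standing flat and never lifted out.

Things in the scene. Friction and masses are not known exactly. Their poses are not given: they have to be found in the camera images.
- large_collar_mid (a point): The large collar, a plain upright steel ring, 54 mm outside diameter, 32 mm bore, 30 mm high, about 0.33 kg, loose, standing flat on the tray floor and wedged in the outlet (too wide to pass it). The point is its centre, half-way up (15 mm above the tray floor). Its z axis is the ring's axis.
- small_collar_mid (a point): The small collar, a plain upright steel ring, 40 mm outside diameter, 24 mm bore, 30 mm high, about 0.19 kg, loose, standing flat in the tray to one side (either side) of the large one and slightly behind it. The point is its centre, half-way up (15 mm above the tray floor).
- nut_mid (a point): A steel hex nut, 36 mm across flats, 42 mm across corners, 20 mm high, loose, lying flat in the tray on the side opposite the small collar. The point is its centre, half-way up (10 mm). To be left alone.
- outlet (a point): Outlet of the fixed grey tray with black walls: mid-point of the 46 mm opening, on the tray floor (4 mm above the table). x points level out along the lane, z up. In this frame (mm): bay x -184 to -20, y -105 to 105; 45 degree funnel walls from y +-43 at x -20 to +-23 at x 0; lane 46 wide, x 0 to 100, far end closed. Walls 8 thick, only 10 high above the floor; open above.
Mind the look-alikes: they are no part of the job. Leave any orange, purple or turquoise look-alike of the part that bears small_collar_mid alone.

How it is judged:
By the outcome, as a careful person would: the job done as asked, in the order asked, and still so for the second after the job is handed in, with the robot touching nothing.
It also fails if it takes over 42 s, if anything falls off the work surface, if the arm or the gripper's body presses on something with over 40 N, if the wrist force passes 120 N, or if a joint passes its speed limit or range.

## Robot

A 6-joint arm with a two-finger parallel gripper is mounted at the origin on the work surface. World frame = base frame: x ahead of the robot, y to its left, z up, the work surface at z = 0. Lengths are in mm, angles in rad, forces in N, time in s.
With the tool pointing down it reaches from about 275 to 1000 mm from the base axis. Payload 8.4 kg.
Tool frame: the origin (TCP) lies midway between the tips of the shut fingers; the grasp point (between the pads) lies 19 mm behind it; z points along the fingers, y is the line along which they close (so a half turn about z gives the same grasp; the last joint's range is limited). The gripper opens to 85 mm and grips with 20 to 120 N. Pads are 22 mm wide; open, the fingers measure 114 mm over their backs; the gripper's body (76 mm by 85 mm) begins 54 mm behind the grasp point. The pads swing forward as they close: fully open they stand 13 mm farther back than shut.
Start: joints at [1.126, 0.353, 1.633, -0, 1.155, -0.002], TCP at [267.793, 564.725, 231.281] pointing down, gripper open.
Joint ranges: [-2.63, 2.63], [-0.92, 2.1], [0.06, 2.66], [-1.3, 4.44], [0, 2.69], [-3.02, 3.02]. Speed limits (rad/s): [2.22, 2.22, 2.79, 3.14, 3.14, 3.14].

## Interface

Orientations are given as [roll, pitch, yaw] about the fixed x, y, z axes, in that order (R = Rz(yaw) Ry(pitch) Rx(roll)).
In Python, from rig import r, imaging gives the robot as it stands. The module is installed in compiled form; this text tells all that it offers.
- The arm moves only by the tool arm_command, never from a script. Its argument "deltas" is a list of rows, each an object of numbers: "hand": the finger opening in mm, from 0 to 85.4; "tx", "ty", "tz": the shift along the tool's x, y, z in mm; "wx", "wy", "wz": the turn, a rotation vector about the tool's x, y, z in rad. A call has 1 to 8 rows; each row shifts and turns the commanded pose from where the row before left it, along the tool's axes as they then stand; what a row does not reach is not made up. A row lasts 1/8 s, in which the tool goes at most 62.5 mm and 10.7 degrees, less where a joint would pass 70% of its speed; a pose out of reach is approached as far as the arm can. A call with a gripper value outside its range is refused whole. The fingers move at their own pace and stop on an object; "squeeze" is the grip in N (left out, the last holds). Time passes only in rows, so rows that do not move let the fingers close. It gives the time, the measured TCP pose, the force, the opening and the grip force at its end, in the units of the state.
- r.sense(): the state, without advancing time (a new reading comes with each control period).
- imaging.grab_frame(name): name is "side" or "top"; returns a dict with "image" (400x640x3 uint8, red, green, blue), "mtx" (3x3 intrinsics, pixels), "D" ([k1, k2, p1, p2, k3] as OpenCV has them; the pictures are not rectified), "world_to_cam" (4x4, takes a point from world to camera coordinates). Camera axes: x right, y up, looking along -z (the intrinsics and any distortion apply to the point x, -y, -z); pixel columns grow to the right and rows downward; lengths in mm; the calibration is good to about 2 mm. A picture is of the moment at which its call begins. There is no depth.
- r.sign_off(): hands the job in; it is judged then, once.
The state is a dict: "clock": time; "qpos": joint angles; "qvel": joint speeds; "joint_efforts": joint torques, N m; "eef_pos": TCP position; "tcp_rot": TCP orientation; "contact_force": force on the tool from outside, world axes, zero at the start; "wrist_torque": the same for the moment, N m; "opening": opening from 0.0 (shut) to 1.0 (fully open); "grasp_force": force on a finger pad.
Only numpy, scipy, OpenCV 4.12 (cv2) and the standard library are available. Lean on these libraries where they do the work, as an engineer would, in place of code of your own. Each camera call takes 0.05 s, during which the arm holds its last target. There are 200 camera calls.

## Working session

There is one attempt and no reset: what is moved stays moved. The work goes in short steps, Python scripts to look and compute and a tool call to move; the robot and the scene stay as the last step left them, time stands still between calls to the robot, and variables do not carry over. Pictures are saved under pics/ and viewed, at most 10 in all, crops included, and the job is handed in when it is done.

Besides the shell and the picture viewer there is one more tool, called after "Emit:" by a JSON object that holds its "op" and its "data", one argument or row to a line. arm_command: Moves the arm, as the interface text tells. Its arguments: {"type":"object","properties":{"deltas":{"type":"array"},"squeeze":{"type":"number"}},"required":["deltas"]}

```bash
mkdir -p pics
python3 - <<'E'
from rig import r, imaging
import cv2,pickle
s=r.sense();print(s)
for n in("top","side"):
    f=imaging.grab_frame(n);pickle.dump(f,open(n+".pkl","wb"))
    cv2.imwrite(f"pics/{n}0.png",f["image"][:,:,::-1]);print(f["mtx"],f["D"],f["world_to_cam"])
E
```

```text
{'clock': 0.0, 'qpos': array([ 1.12561139e+00,  3.53653079e-01,  1.63411417e+00,  1.64373286e-05,
        1.15519179e+00, -2.34601307e-03]), 'qvel': array([ 0.00144127, -0.0008018 ,  0.00056718,  0.00177198,  0.0001487 ,
        0.00033677]), 'joint_efforts': array([-8.29967485e-04, -6.05239534e+01, -3.42077494e+01,  5.06554431e-05,
        9.00994783e-03,  1.74065157e-06]), 'eef_pos': array([267.58242243, 564.31166129, 230.56714035]), 'tcp_rot': array([-3.14022631e+00, -1.82344845e-05,  2.69874707e+00]), 'contact_force': array([-0.25109656, -0.30882939, -0.18225752]), 'wrist_torque': array([-0.00438131,  0.01851014,  0.00287466]), 'grasp_force': 0.0, 'opening': 1.0020154451769092}
[[515.75085004   0.         316.46694403]
 [  0.         515.75085004 196.7115327 ]
 [  0.           0.           1.        ]] [-0.16249633  0.          0.          0.          0.        ] [[-1.86832723e-02 -9.98839264e-01  4.43966206e-02  3.52242870e+01]
 [ 9.82549305e-01 -1.01233520e-02  1.85726632e-01 -5.83745708e+02]
 [-1.85061610e-01  4.70918499e-02  9.81597962e-01 -5.94728949e+02]
 [ 0.00000000e+00  0.00000000e+00  0.00000000e+00  1.00000000e+00]]
[[412.20858441   0.         324.55273064]
 [  0.         412.20858441 203.07554508]
 [  0.           0.           1.        ]] [-0.08738822  0.          0.          0.          0.        ] [[-8.71425621e-01 -4.90438653e-01  9.34425398e-03  5.22827447e+02]
 [ 3.01431906e-01 -5.20370291e-01  7.98970317e-01 -1.94776367e+02]
 [-3.86983453e-01  6.99059860e-01  6.01297861e-01 -4.77908970e+02]
 [ 0.00000000e+00  0.00000000e+00  0.00000000e+00  1.00000000e+00]]
```

View pics/top0.png

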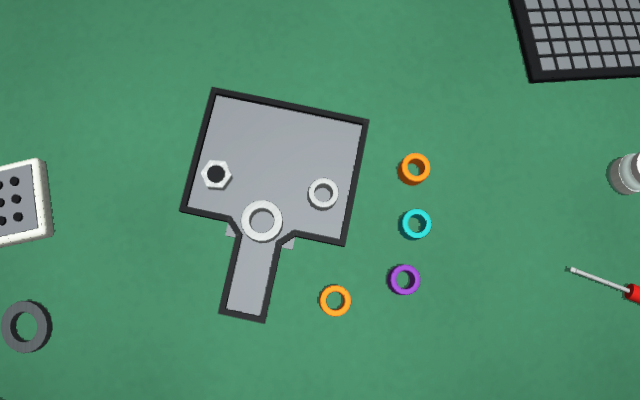

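View pics/side0.png

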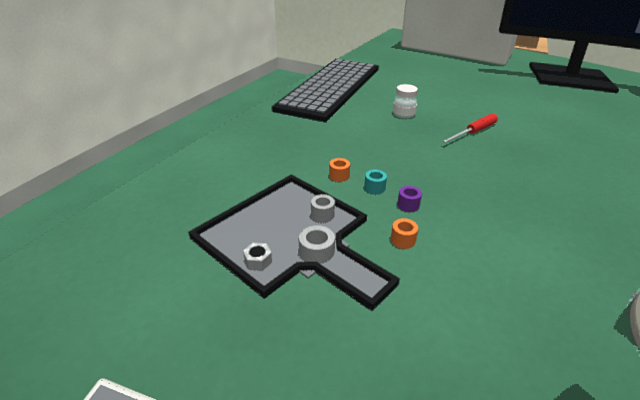

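The top view shows the tray corners at about (213,88), (369,120), (345,246), (180,211). The lane end is at (219,313) and (265,322), the large ring at (262,221), the small one at (323,194) and the nut at (216,174). The side view agrees with this.

```bash
cat > h.py <<'E'
import numpy as np,cv2,pickle
from rig import r,imaging
def ray(f,uv,z):
    p=cv2.undistortPoints(np.float64(uv).reshape(-1,1,2),f["mtx"],np.float64(f["D"])).reshape(-1,2)
    R=f["world_to_cam"][:3,:3];t=f["world_to_cam"][:3,3]
    d=np.c_[p[:,0],-p[:,1],-np.ones(len(p))]@R; c=-R.T@t
    return c+d*((z-c[2])/d[:,2])[:,None]
def outline(f,pt,lo):  # bright top-face contour near a pixel
    g=cv2.cvtColor(f["image"],cv2.COLOR_RGB2HSV)
    m=((g[:,:,2]>lo)&(g[:,:,1]<40)).astype(np.uint8)
    cs=cv2.findContours(m,cv2.RETR_EXTERNAL,cv2.CHAIN_APPROX_NONE)[0]
    cs=[c for c in cs if len(c)>25 and np.linalg.norm(c.reshape(-1,2).mean(0)-pt)<15]
    return max(cs,key=len).reshape(-1,2) if cs else None
def circ(P):
    A=np.c_[2*P[:,:2],np.ones(len(P))];s=np.linalg.lstsq(A,(P[:,:2]**2).sum(1),rcond=None)[0]
    return s[:2],np.sqrt(s[2]+s[:2]@s[:2])
E
python3 - <<'E'
from h import *
f=pickle.load(open("top.pkl","rb"));im=f["image"]
for p in[(262,205),(323,181),(262,150),(250,280)]:print(p,im[p[1],p[0]])
dark=(im.max(2)<45).astype(np.uint8);dark[:70]=0;dark[:,:170]=0;dark[:,385:]=0
c=max(cv2.findContours(dark,0,1)[0],key=cv2.contourArea)
print(cv2.approxPolyDP(c,4,True).reshape(-1,2).tolist())
for lo in(190,205,220):
  for p in[(262,221),(323,194),(216,174)]:
    o=outline(f,p,lo)
    if o is not None:
        for z in((34,) if p[0]!=216 else (24,)):print(lo,p,circ(ray(f,o,z)))
uv=np.float64([(213,88),(369,120),(345,246),(180,211),(219,313),(265,322)])
W=ray(f,uv,14)[:,:2]
L=np.float64([(-192,113),(-192,-113),(-12,-113),(-12,113),(108,31),(108,-31)])
# image left = +y world ; find which lateral sign fits (right-handed): x toward robot => y toward -world y (image right)
L[:,1]*=-1
a,b=L.mean(0),W.mean(0);U,S,V=np.linalg.svd((L-a).T@(W-b));R=(V.T@np.diag([1,np.linalg.det(V.T@U.T)])@U.T)
t=b-R@a;print("res",(L@R.T+t-W).round(1).tolist());print("outlet",t,"yaw",np.arctan2(R[1,0],R[0,0]))
E
```

```text
(262, 205) [226 232 230]
(323, 181) [226 231 229]
(262, 150) [161 167 172]
(250, 280) [164 172 177]
[[185, 205], [216, 94], [363, 124], [217, 88], [210, 94], [211, 108]]
190 (262, 221) (array([558.53487097,  97.34253061]), np.float64(25.539914842063727))
190 (323, 194) (array([594.17196221,  16.89522085]), np.float64(18.459676069794796))
190 (216, 174) (array([623.15678491, 158.70384074]), np.float64(18.38318803411402))
205 (262, 221) (array([558.43272628,  97.13078865]), np.float64(25.116082860618228))
205 (323, 194) (array([594.00336388,  16.83907877]), np.float64(18.195799902029886))
205 (216, 174) (array([622.88948141, 158.77168272]), np.float64(17.976650704950423))
220 (262, 221) (array([558.0628202 ,  96.95727961]), np.float64(24.61470234344664))
220 (323, 194) (array([593.60516758,  16.88897464]), np.float64(17.490958315347388))
220 (216, 174) (array([622.6911115 , 158.75959977]), np.float64(17.4148433703206))
res [[2.2, 1.4], [1.1, -1.9], [-0.3, -1.0], [0.4, 1.1], [-0.9, 0.8], [-2.5, -0.4]]
outlet [538.0824482  100.26002363] yaw 2.919965969931376
```

```bash
cat >> h.py <<'E'
O=np.array([538.1,100.3]);YAW=2.92
U=np.array([[np.cos(YAW),np.sin(YAW)],[-np.sin(YAW),np.cos(YAW)]])
loc=lambda P:U@(np.asarray(P)[:2]-O)
wor=lambda p:O+U.T@np.asarray(p,float)
def tool(dw):  # world shift -> tool shift
    from scipy.spatial.transform import Rotation as Q
    return Q.from_euler("xyz",r.sense()["tcp_rot"]).as_matrix().T@np.asarray(dw)
E
python3 - <<'E'
from h import *
f=pickle.load(open("side.pkl","rb"))
uv=[(291,176),(366,214),(265,297),(190,234),(398,280),(373,308)]
print("side corners",[loc(p).round(1).tolist() for p in ray(f,uv,14)])
for p,z in[((317,236),34),((322,201),34),((258,250),24)]:
    o=outline(f,p,205)
    if o is not None: c,R=circ(ray(f,o,z));print(p,c,R,loc(c))
f=pickle.load(open("top.pkl","rb"))
for p in[(558.5,97.3),(594.1,16.9),(623,158.7)]:print(loc(p))
for n in("top","side"):
  f=pickle.load(open(n+".pkl","rb"));k=(slice(195,260),slice(205,305)) if n=="top" else (slice(215,280),slice(275,375))
  cv2.imwrite(f"pics/{n}c.png",cv2.resize(f["image"][k][:,:,::-1],None,fx=5,fy=5,interpolation=2))
a,b=cv2.imread("pics/topc.png"),cv2.imread("pics/sidec.png")
cv2.imwrite("pics/both.png",cv2.resize(np.vstack([a,b]),(430,560)))
E
```

```text
side corners [[-188.2, 107.5], [-15.0, 111.8], [-5.3, -118.5], [-186.1, -115.0], [107.2, 25.3], [110.7, -36.8]]
(317, 236) [555.23744689  95.46493124] 18.564224160012834 [-17.78108201   0.95031481]
(258, 250) [624.15697702 157.71013093] 17.00729955770265 [-71.3349616  -74.92028885]
[-20.56054325  -1.55693975]
[-72.96067752  69.05287492]
[-69.98871723 -75.6316697 ]
```

View pics/both.png

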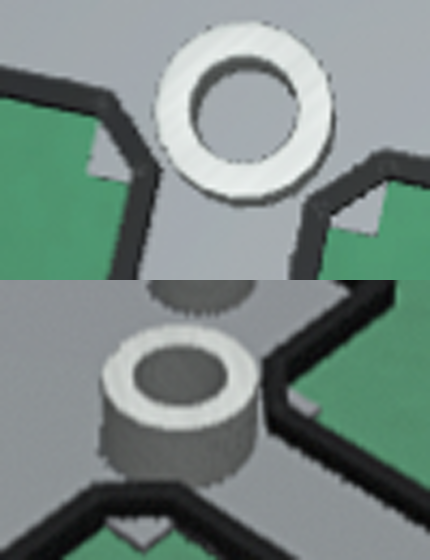

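Emit:
{"op": "arm_command", "data": {
  "deltas": [
    {"wz": 0.17,"hand": 66},
    {"wz": 0.17,"hand": 66},
    {"wz": 0.17,"hand": 66},
    {"wz": 0.17,"hand": 66},
    {"wz": 0.17,"hand": 66},
    {"wz": 0.17,"hand": 66},
    {"wz": 0.17,"hand": 66},
    {"wz": 0.16,"hand": 66}
  ]
}}

```text
schema error: expected keys hand, tx, ty, tz, wx, wy, wz
```

The crops show the large ring between the funnel walls, touching or nearly touching them. That agrees with local x of about -15 to -20. Each move row needs every key.

Emit:
{"op": "arm_command", "data": {
  "deltas": [
    {"hand": 66,"tx": 0,"ty": 0,"tz": 0,"wx": 0,"wy": 0,"wz": 0.17},
    {"hand": 66,"tx": 0,"ty": 0,"tz": 0,"wx": 0,"wy": 0,"wz": 0.17},
    {"hand": 66,"tx": 0,"ty": 0,"tz": 0,"wx": 0,"wy": 0,"wz": 0.17},
    {"hand": 66,"tx": 0,"ty": 0,"tz": 0,"wx": 0,"wy": 0,"wz": 0.17},
    {"hand": 66,"tx": 0,"ty": 0,"tz": 0,"wx": 0,"wy": 0,"wz": 0.17},
    {"hand": 66,"tx": 0,"ty": 0,"tz": 0,"wx": 0,"wy": 0,"wz": 0.17},
    {"hand": 66,"tx": 0,"ty": 0,"tz": 0,"wx": 0,"wy": 0,"wz": 0.17},
    {"hand": 66,"tx": 0,"ty": 0,"tz": 0,"wx": 0,"wy": 0,"wz": 0.16}
  ],
  "squeeze": 25
}}

```text
clock: 1.1
eef_pos: [267.7, 564.5, 230.8]
tcp_rot: [-3.141, 0.001, 1.343]
contact_force: [0.5, -0.4, 0.2]
opening: 0.774
grasp_force: 0.0
```

Run:
```python
from h import *
s=r.sense();print(s["clock"],s["eef_pos"],s["tcp_rot"],s["opening"],tool([*(wor([-18,-.5])-s["eef_pos"][:2]),70-s["eef_pos"][2]]))
```

```text
1.1 [267.67561272 564.46946739 230.84422904] [-3.14140013e+00  7.92612603e-04  1.34332329e+00] 0.7738526733649806 [-390.49359444  386.16367256  161.07944906]
```

Emit:
{"op": "arm_command", "data": {
  "deltas": [
    {"hand": 66,"tx": -40,"ty": 40,"tz": 0,"wx": 0,"wy": 0,"wz": 0},
    {"hand": 66,"tx": -40,"ty": 40,"tz": 0,"wx": 0,"wy": 0,"wz": 0},
    {"hand": 66,"tx": -40,"ty": 40,"tz": 0,"wx": 0,"wy": 0,"wz": 0},
    {"hand": 66,"tx": -40,"ty": 40,"tz": 0,"wx": 0,"wy": 0,"wz": 0},
    {"hand": 66,"tx": -40,"ty": 40,"tz": 0,"wx": 0,"wy": 0,"wz": 0},
    {"hand": 66,"tx": -40,"ty": 40,"tz": 0,"wx": 0,"wy": 0,"wz": 0},
    {"hand": 66,"tx": -40,"ty": 40,"tz": 0,"wx": 0,"wy": 0,"wz": 0},
    {"hand": 66,"tx": -40,"ty": 40,"tz": 0,"wx": 0,"wy": 0,"wz": 0}
  ]
}}

```text
clock: 2.1
eef_pos: [510.1, 180.4, 231.1]
tcp_rot: [-3.141, 0.0, 1.349]
contact_force: [0.1, 0.9, 0.6]
opening: 0.771
grasp_force: 0.0
```

Emit:
{"op": "arm_command", "data": {
  "deltas": [
    {"hand": 66,"tx": -35,"ty": 33,"tz": 30,"wx": 0,"wy": 0,"wz": 0},
    {"hand": 66,"tx": -35,"ty": 33,"tz": 30,"wx": 0,"wy": 0,"wz": 0},
    {"hand": 66,"tx": 0,"ty": 0,"tz": 50,"wx": 0,"wy": 0,"wz": 0},
    {"hand": 66,"tx": 0,"ty": 0,"tz": 50,"wx": 0,"wy": 0,"wz": 0},
    {"hand": 66,"tx": 0,"ty": 0,"tz": 0,"wx": 0,"wy": 0,"wz": 0},
    {"hand": 66,"tx": 0,"ty": 0,"tz": 0,"wx": 0,"wy": 0,"wz": 0}
  ]
}}

```text
clock: 2.85
eef_pos: [559.2, 99.6, 72.6]
tcp_rot: [3.141, -0.0, 1.349]
contact_force: [0.8, 0.7, 0.9]
opening: 0.774
grasp_force: 0.0
```

Run:
```python
from h import *
s=r.sense();print(s["clock"],s["eef_pos"],s["tcp_rot"],s["opening"],loc(s["eef_pos"]))
im=[imaging.grab_frame(n)["image"] for n in("top","side")]
cv2.imwrite("pics/g1.png",np.hstack([cv2.resize(im[0][80:280,140:340],(400,400)),cv2.resize(im[1][120:320,210:410],(400,400))])[:,:,::-1])
```

```text
2.85 [559.24604362  99.56727685  72.5895527 ] [ 3.14060553e+00 -3.94171239e-04  1.34899148e+00] 0.7736767617205205 [-20.7900348   -3.93274677]
```

View pics/g1.png

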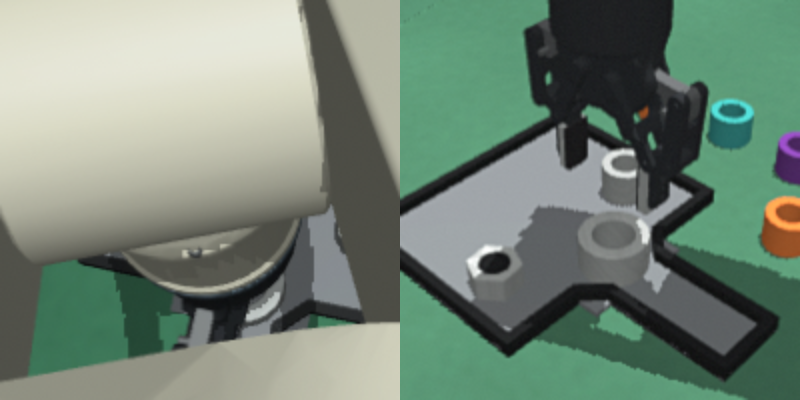

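The top view is occluded by the arm. In the side view the fingers straddle the large ring. I'll shift 3 mm sideways and descend.

Emit:
{"op": "arm_command", "data": {
  "deltas": [
    {"hand": 66,"tx": -3,"ty": -2,"tz": 20,"wx": 0,"wy": 0,"wz": 0},
    {"hand": 66,"tx": 0,"ty": 0,"tz": 20,"wx": 0,"wy": 0,"wz": 0},
    {"hand": 66,"tx": 0,"ty": 0,"tz": 12,"wx": 0,"wy": 0,"wz": 0},
    {"hand": 66,"tx": 0,"ty": 0,"tz": 4,"wx": 0,"wy": 0,"wz": 0},
    {"hand": 66,"tx": 0,"ty": 0,"tz": 0,"wx": 0,"wy": 0,"wz": 0}
  ]
}}

```text
clock: 3.58
eef_pos: [556.3, 97.0, 15.8]
tcp_rot: [3.141, -0.0, 1.349]
contact_force: [-0.3, -0.0, 0.3]
opening: 0.777
grasp_force: 0.0
```

Emit:
{"op": "arm_command", "data": {
  "deltas": [
    {"hand": 48,"tx": 0,"ty": 0,"tz": 0,"wx": 0,"wy": 0,"wz": 0},
    {"hand": 48,"tx": 0,"ty": 0,"tz": 0,"wx": 0,"wy": 0,"wz": 0},
    {"hand": 48,"tx": 0,"ty": 0,"tz": 0,"wx": 0,"wy": 0,"wz": 0},
    {"hand": 48,"tx": 0,"ty": 0,"tz": 0,"wx": 0,"wy": 0,"wz": 0},
    {"hand": 48,"tx": 0,"ty": 0,"tz": 0,"wx": 0,"wy": 0,"wz": 0}
  ]
}}

```text
clock: 4.2
eef_pos: [556.9, 97.0, 16.3]
tcp_rot: [3.14, -0.001, 1.349]
contact_force: [0.9, -0.2, 6.4]
opening: 0.607
grasp_force: 26.7
```

Emit:
{"op": "arm_command", "data": {
  "deltas": [
    {"hand": 48,"tx": 0,"ty": 3,"tz": 0,"wx": 0,"wy": 0,"wz": 0},
    {"hand": 48,"tx": 0,"ty": 6,"tz": 0,"wx": 0,"wy": 0,"wz": 0},
    {"hand": 48,"tx": 0,"ty": 8,"tz": 0,"wx": 0,"wy": 0,"wz": 0},
    {"hand": 48,"tx": 0,"ty": 8,"tz": 0,"wx": 0,"wy": 0,"wz": 0},
    {"hand": 48,"tx": 0,"ty": 8,"tz": 0,"wx": 0,"wy": 0,"wz": 0},
    {"hand": 48,"tx": 0,"ty": 8,"tz": 0,"wx": 0,"wy": 0,"wz": 0},
    {"hand": 48,"tx": 0,"ty": 8,"tz": 0,"wx": 0,"wy": 0,"wz": 0}
  ]
}}

```text
clock: 5.08
eef_pos: [599.7, 86.5, 16.1]
tcp_rot: [-3.134, 0.002, 1.349]
contact_force: [-17.2, 3.5, 21.9]
opening: 0.608
grasp_force: 28.6
```

Emit:
{"op": "arm_command", "data": {
  "deltas": [
    {"hand": 48,"tx": 0,"ty": 8,"tz": 0,"wx": 0,"wy": 0,"wz": 0},
    {"hand": 48,"tx": 0,"ty": 8,"tz": 0,"wx": 0,"wy": 0,"wz": 0},
    {"hand": 48,"tx": 0,"ty": 8,"tz": 0,"wx": 0,"wy": 0,"wz": 0},
    {"hand": 48,"tx": 0,"ty": 8,"tz": 0,"wx": 0,"wy": 0,"wz": 0},
    {"hand": 48,"tx": 0,"ty": 8,"tz": 0,"wx": 0,"wy": 0,"wz": 0},
    {"hand": 48,"tx": 0,"ty": 8,"tz": 0,"wx": 0,"wy": 0,"wz": 0},
    {"hand": 48,"tx": 0,"ty": 4,"tz": 0,"wx": 0,"wy": 0,"wz": 0},
    {"hand": 48,"tx": 0,"ty": 0,"tz": 0,"wx": 0,"wy": 0,"wz": 0}
  ]
}}

```text
clock: 6.08
eef_pos: [652.3, 75.0, 16.2]
tcp_rot: [-3.137, 0.001, 1.349]
contact_force: [-11.2, 2.5, 13.8]
opening: 0.609
grasp_force: 27.7
```

Emit:
{"op": "arm_command", "data": {
  "deltas": [
    {"hand": 66,"tx": 0,"ty": 0,"tz": 0,"wx": 0,"wy": 0,"wz": 0},
    {"hand": 66,"tx": 0,"ty": 0,"tz": 0,"wx": 0,"wy": 0,"wz": 0},
    {"hand": 66,"tx": 0,"ty": 0,"tz": 0,"wx": 0,"wy": 0,"wz": 0},
    {"hand": 66,"tx": 0,"ty": 0,"tz": 0,"wx": 0,"wy": 0,"wz": 0}
  ]
}}

```text
clock: 6.58
eef_pos: [654.4, 74.5, 15.2]
tcp_rot: [3.142, 0.0, 1.349]
contact_force: [-0.7, -0.0, -0.5]
opening: 0.777
grasp_force: 0.0
```

Emit:
{"op": "arm_command", "data": {
  "deltas": [
    {"hand": 66,"tx": 0,"ty": 0,"tz": -20,"wx": 0,"wy": 0,"wz": 0},
    {"hand": 66,"tx": 0,"ty": 0,"tz": -40,"wx": 0,"wy": 0,"wz": 0},
    {"hand": 52,"tx": -34,"ty": 23,"tz": -10,"wx": 0,"wy": 0,"wz": 0},
    {"hand": 52,"tx": -34,"ty": -34,"tz": 0,"wx": 0,"wy": 0,"wz": 0},
    {"hand": 52,"tx": 0,"ty": -35,"tz": 0,"wx": 0,"wy": 0,"wz": 0},
    {"hand": 52,"tx": 0,"ty": 0,"tz": 0,"wx": 0,"wy": 0,"wz": 0},
    {"hand": 52,"tx": 0,"ty": 0,"tz": 0,"wx": 0,"wy": 0,"wz": 0}
  ]
}}

```text
clock: 7.45
eef_pos: [596.0, 18.5, 86.6]
tcp_rot: [3.139, -0.001, 1.349]
contact_force: [-0.3, -0.1, -0.2]
opening: 0.608
grasp_force: 0.0
```

Run:
```python
from h import *
s=r.sense();print(s["clock"],s["eef_pos"],s["opening"],loc(s["eef_pos"]))
im=[imaging.grab_frame(n)["image"] for n in("top","side")]
cv2.imwrite("pics/g2.png",np.hstack([cv2.resize(im[0][80:280,140:340],(400,400)),cv2.resize(im[1][120:320,210:410],(400,400))])[:,:,::-1])
```

```text
7.45 [596.01906196  18.45135693  86.61429672] 0.607522675532096 [-74.49185299  67.1176724 ]
```

View pics/g2.png

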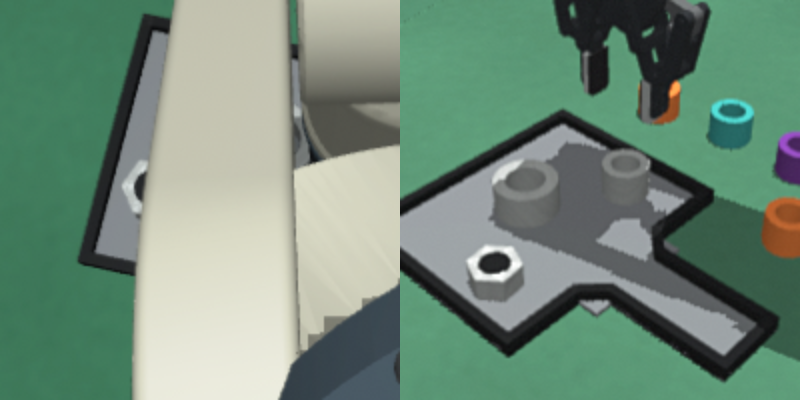

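In the side view the large ring stands upright, well back in the tray. The small ring is at side pixel (323,201), so it hasn't moved, and the nut hasn't moved either. Next I grip the small ring.

Emit:
{"op": "arm_command", "data": {
  "deltas": [
    {"hand": 54,"tx": -2.5,"ty": -1.5,"tz": 25,"wx": 0,"wy": 0,"wz": 0},
    {"hand": 54,"tx": 0,"ty": 0,"tz": 25,"wx": 0,"wy": 0,"wz": 0},
    {"hand": 54,"tx": 0,"ty": 0,"tz": 15,"wx": 0,"wy": 0,"wz": 0},
    {"hand": 54,"tx": 0,"ty": 0,"tz": 6,"wx": 0,"wy": 0,"wz": 0},
    {"hand": 54,"tx": 0,"ty": 0,"tz": 0,"wx": 0,"wy": 0,"wz": 0}
  ]
}}

```text
clock: 8.18
eef_pos: [592.8, 16.3, 14.3]
tcp_rot: [-3.142, 0.0, 1.349]
contact_force: [0.6, 0.1, -0.4]
opening: 0.634
grasp_force: 0.0
```

Emit:
{"op": "arm_command", "data": {
  "deltas": [
    {"hand": 34,"tx": 0,"ty": 0,"tz": 0,"wx": 0,"wy": 0,"wz": 0},
    {"hand": 34,"tx": 0,"ty": 0,"tz": 0,"wx": 0,"wy": 0,"wz": 0},
    {"hand": 34,"tx": 0,"ty": 0,"tz": 0,"wx": 0,"wy": 0,"wz": 0},
    {"hand": 34,"tx": 0,"ty": 0,"tz": 0,"wx": 0,"wy": 0,"wz": 0},
    {"hand": 34,"tx": 0,"ty": 0,"tz": 0,"wx": 0,"wy": 0,"wz": 0}
  ]
}}

```text
clock: 8.8
eef_pos: [593.3, 16.3, 15.2]
tcp_rot: [3.14, -0.0, 1.349]
contact_force: [-0.8, -0.1, 6.6]
opening: 0.458
grasp_force: 25.6
```

Run:
```python
from h import *
s=r.sense();print(s["clock"],loc(s["eef_pos"]))
```

```text
8.8 [-72.27691225  69.80579653]
```

Emit:
{"op": "arm_command", "data": {
  "deltas": [
    {"hand": 34,"tx": 4,"ty": -4,"tz": 0,"wx": 0,"wy": 0,"wz": 0},
    {"hand": 34,"tx": 8,"ty": -6,"tz": 0,"wx": 0,"wy": 0,"wz": 0},
    {"hand": 34,"tx": 8,"ty": -6,"tz": 0,"wx": 0,"wy": 0,"wz": 0},
    {"hand": 34,"tx": 8,"ty": -5,"tz": 0,"wx": 0,"wy": 0,"wz": 0},
    {"hand": 34,"tx": 8,"ty": -5,"tz": 0,"wx": 0,"wy": 0,"wz": 0},
    {"hand": 34,"tx": 8,"ty": -4,"tz": 0,"wx": 0,"wy": 0,"wz": 0},
    {"hand": 34,"tx": 8,"ty": 0,"tz": 0,"wx": 0,"wy": 0,"wz": 0}
  ]
}}

```text
clock: 9.68
eef_pos: [574.7, 73.0, 15.1]
tcp_rot: [3.141, 0.001, 1.349]
contact_force: [-2.2, -9.1, 12.3]
opening: 0.458
grasp_force: 26.0
```

Emit:
{"op": "arm_command", "data": {
  "deltas": [
    {"hand": 34,"tx": 8,"ty": 0,"tz": 0,"wx": 0,"wy": 0,"wz": 0},
    {"hand": 34,"tx": 6,"ty": 0,"tz": 0,"wx": 0,"wy": 0,"wz": 0},
    {"hand": 34,"tx": 4,"ty": 0,"tz": 0,"wx": 0,"wy": 0,"wz": 0},
    {"hand": 34,"tx": 0,"ty": 0,"tz": 0,"wx": 0,"wy": 0,"wz": 0},
    {"hand": 34,"tx": 0,"ty": 0,"tz": 0,"wx": 0,"wy": 0,"wz": 0}
  ]
}}

```text
clock: 10.3
eef_pos: [578.6, 90.7, 15.1]
tcp_rot: [3.141, 0.001, 1.349]
contact_force: [-3.0, -5.1, 11.7]
opening: 0.456
grasp_force: 26.0
```

Run:
```python
from h import *
s=r.sense();print(s["clock"],loc(s["eef_pos"]))
im=[imaging.grab_frame(n)["image"] for n in("top","side")]
cv2.imwrite("pics/g3.png",np.hstack([cv2.resize(im[0][150:340,190:310],(300,475)),cv2.resize(im[1][190:315,280:405],(475,475))])[:,:,::-1])
```

```text
10.3 [-41.65614145   0.47828264]
```

View pics/g3.png

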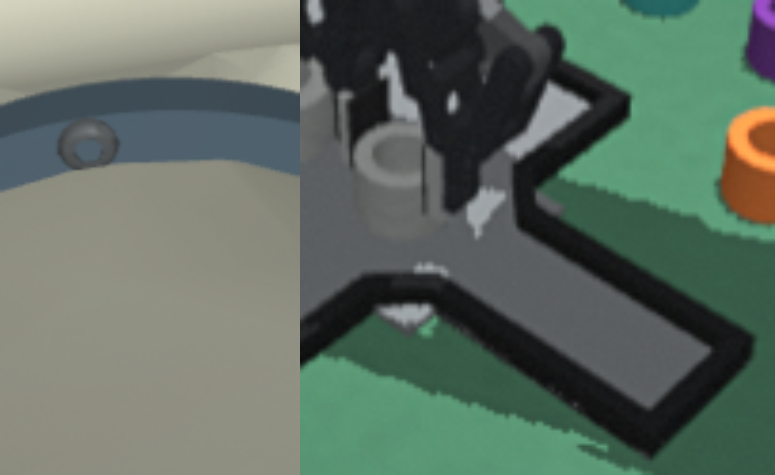

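Run:
```python
from h import *
f=pickle.load(open("side.pkl","rb"))
c=lambda x,y:(280+(x-300)/3.8,190+y/3.8)
print("ring",[loc(p).round(1) for p in ray(f,[c(397,153),c(399,150)],34)])
print("wall outer",[loc(p).round(1) for p in ray(f,[c(752,340),c(650,450),c(520,222),c(448,298),c(515,165),c(363,277),c(440,275),c(518,165)],14)])
```

```text
ring [array([-43.4,  -2. ]), array([-44.1,  -0.1])]
wall outer [array([107.6,  27. ]), array([110.2, -38.1]), array([ 4.6, 17.4]), array([ 11.7, -32.1]), array([-19. ,  41.8]), array([-19.3, -45.8]), array([  1.3, -25.3]), array([-18.1,  42.7])]
```

Emit:
{"op": "arm_command", "data": {
  "deltas": [
    {"hand": 34,"tx": 1.5,"ty": -3,"tz": 0,"wx": 0,"wy": 0,"wz": 0},
    {"hand": 34,"tx": 0,"ty": -6,"tz": 0,"wx": 0,"wy": 0,"wz": 0},
    {"hand": 34,"tx": 0,"ty": -6,"tz": 0,"wx": 0,"wy": 0,"wz": 0},
    {"hand": 34,"tx": 0,"ty": -6,"tz": 0,"wx": 0,"wy": 0,"wz": 0},
    {"hand": 34,"tx": 0,"ty": -5,"tz": 0,"wx": 0,"wy": 0,"wz": 0}
  ],
  "squeeze": 20
}}

```text
clock: 11.02
eef_pos: [555.1, 98.8, 15.2]
tcp_rot: [3.138, -0.001, 1.349]
contact_force: [5.6, -1.2, 5.5]
opening: 0.459
grasp_force: 25.6
```

Emit:
{"op": "arm_command", "data": {
  "deltas": [
    {"hand": 34,"tx": 0,"ty": -5,"tz": 0,"wx": 0,"wy": 0,"wz": 0},
    {"hand": 34,"tx": 0,"ty": -5,"tz": 0,"wx": 0,"wy": 0,"wz": 0},
    {"hand": 34,"tx": 0,"ty": -5,"tz": 0,"wx": 0,"wy": 0,"wz": 0}
  ]
}}

```text
clock: 11.4
eef_pos: [540.6, 102.1, 15.2]
tcp_rot: [3.138, -0.001, 1.349]
contact_force: [4.2, -1.4, 5.6]
opening: 0.457
grasp_force: 25.6
```

Emit:
{"op": "arm_command", "data": {
  "deltas": [
    {"hand": 34,"tx": 0,"ty": -6,"tz": 0,"wx": 0,"wy": 0,"wz": 0},
    {"hand": 34,"tx": 0,"ty": -6,"tz": 0,"wx": 0,"wy": 0,"wz": 0},
    {"hand": 34,"tx": 0.3,"ty": -6,"tz": 0,"wx": 0,"wy": 0,"wz": 0},
    {"hand": 34,"tx": 0.2,"ty": -6,"tz": 0,"wx": 0,"wy": 0,"wz": 0}
  ]
}}

```text
clock: 11.9
eef_pos: [517.3, 107.9, 15.2]
tcp_rot: [3.138, -0.002, 1.349]
contact_force: [5.1, -1.6, 6.1]
opening: 0.458
grasp_force: 25.6
```

Emit:
{"op": "arm_command", "data": {
  "deltas": [
    {"hand": 34,"tx": 0.2,"ty": -6,"tz": 0,"wx": 0,"wy": 0,"wz": 0},
    {"hand": 34,"tx": 0.2,"ty": -6,"tz": 0,"wx": 0,"wy": 0,"wz": 0},
    {"hand": 34,"tx": 0,"ty": -6,"tz": 0,"wx": 0,"wy": 0,"wz": 0},
    {"hand": 34,"tx": 0,"ty": -6,"tz": 0,"wx": 0,"wy": 0,"wz": 0},
    {"hand": 34,"tx": 0,"ty": -4,"tz": 0,"wx": 0,"wy": 0,"wz": 0},
    {"hand": 34,"tx": 0,"ty": 0,"tz": 0,"wx": 0,"wy": 0,"wz": 0}
  ]
}}

```text
clock: 12.65
eef_pos: [489.8, 114.6, 15.1]
tcp_rot: [3.139, -0.002, 1.349]
contact_force: [2.4, -0.2, 9.7]
opening: 0.46
grasp_force: 25.7
```

Emit:
{"op": "arm_command", "data": {
  "deltas": [
    {"hand": 54,"tx": 0,"ty": 0,"tz": 0,"wx": 0,"wy": 0,"wz": 0},
    {"hand": 54,"tx": 0,"ty": 0,"tz": 0,"wx": 0,"wy": 0,"wz": 0},
    {"hand": 54,"tx": 0,"ty": 0,"tz": 0,"wx": 0,"wy": 0,"wz": 0},
    {"hand": 54,"tx": 0,"ty": 0,"tz": 0,"wx": 0,"wy": 0,"wz": 0}
  ]
}}

```text
clock: 13.15
eef_pos: [488.2, 113.9, 14.1]
tcp_rot: [-3.141, 0.0, 1.349]
contact_force: [0.0, 0.1, 0.5]
opening: 0.63
grasp_force: 0.0
```

Released cleanly with almost no side force. I'll raise the arm, move it aside and check.

Emit:
{"op": "arm_command", "data": {
  "deltas": [
    {"hand": 54,"tx": 0,"ty": 0,"tz": -15,"wx": 0,"wy": 0,"wz": 0},
    {"hand": 54,"tx": 0,"ty": 0,"tz": -40,"wx": 0,"wy": 0,"wz": 0},
    {"hand": 54,"tx": 0,"ty": 0,"tz": -50,"wx": 0,"wy": 0,"wz": 0},
    {"hand": 54,"tx": 0,"ty": 0,"tz": -50,"wx": 0,"wy": 0,"wz": 0},
    {"hand": 54,"tx": 55,"ty": 0,"tz": 0,"wx": 0,"wy": 0,"wz": 0},
    {"hand": 54,"tx": 55,"ty": 0,"tz": 0,"wx": 0,"wy": 0,"wz": 0},
    {"hand": 54,"tx": 55,"ty": 0,"tz": 0,"wx": 0,"wy": 0,"wz": 0},
    {"hand": 54,"tx": 55,"ty": 0,"tz": 0,"wx": 0,"wy": 0,"wz": 0}
  ]
}}

```text
clock: 14.15
eef_pos: [537.1, 330.3, 170.6]
tcp_rot: [3.141, -0.001, 1.349]
contact_force: [0.5, -0.8, 0.1]
opening: 0.632
grasp_force: 0.0
```

Emit:
{"op": "arm_command", "data": {
  "deltas": [
    {"hand": 54,"tx": 55,"ty": -20,"tz": 0,"wx": 0,"wy": 0,"wz": 0},
    {"hand": 54,"tx": 55,"ty": -20,"tz": 0,"wx": 0,"wy": 0,"wz": 0},
    {"hand": 54,"tx": 55,"ty": -20,"tz": 0,"wx": 0,"wy": 0,"wz": 0},
    {"hand": 54,"tx": 55,"ty": -20,"tz": 0,"wx": 0,"wy": 0,"wz": 0},
    {"hand": 54,"tx": 0,"ty": 0,"tz": 0,"wx": 0,"wy": 0,"wz": 0},
    {"hand": 54,"tx": 0,"ty": 0,"tz": 0,"wx": 0,"wy": 0,"wz": 0}
  ]
}}

```text
clock: 14.9
eef_pos: [506.9, 560.4, 169.7]
tcp_rot: [-3.142, 0.001, 1.349]
contact_force: [0.3, -0.2, 0.0]
opening: 0.633
grasp_force: 0.0
```

Run:
```python
from h import *
s=r.sense();print(s["clock"],s["eef_pos"],s["contact_force"])
f=imaging.grab_frame("top");a=f["image"];b=imaging.grab_frame("side")["image"]
g=cv2.cvtColor(a,cv2.COLOR_RGB2HSV);m=((g[:,:,2]>205)&(g[:,:,1]<40)).astype(np.uint8)
for c in cv2.findContours(m[80:330,170:390].copy(),0,1,offset=(170,80))[0]:
    if len(c)>20:
        for z in(34,24):
            p,R=circ(ray(f,c.reshape(-1,2),z));print(z,R.round(1),loc(p).round(1))
cv2.imwrite("pics/g4.png",np.hstack([cv2.resize(a[80:330,170:380],(390,464)),cv2.resize(b[165:320,185:410],(400,464))])[:,:,::-1])
```

```text
14.9 [506.94510671 560.41807416 169.65849879] [ 0.28253561 -0.2398186   0.0011174 ]
34 18.0 [50.4 -4. ]
24 18.3 [50.2 -4.9]
34 17.7 [-67.9 -73.7]
24 18.0 [-69.9 -75.7]
34 25.1 [-117.1   -1.2]
24 25.5 [-119.8   -2.1]
```

View pics/g4.png

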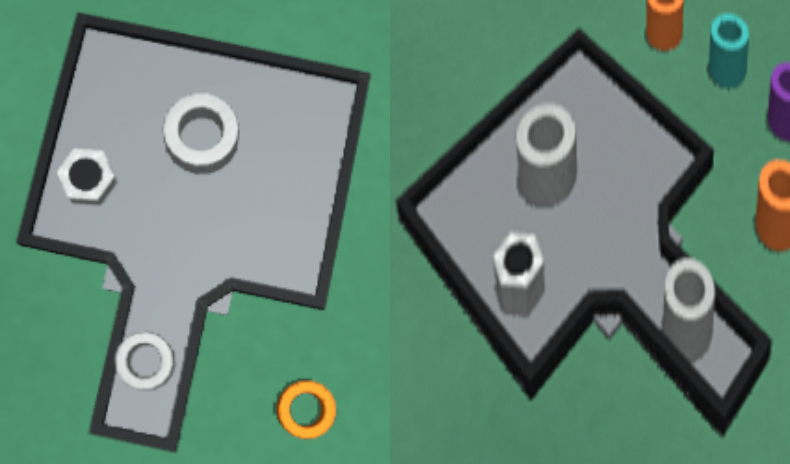

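The pictures show the small ring flat in the lane (local x about 50) and the large ring at about -118. The nut is still at (-70,-76).

```bash
python3 -c "
from rig import r
print(r.sign_off())"
```

```text
the job is handed in; nothing more can be done
None
```

The job is handed in: the large collar is back in the tray with a gap of about 90 mm to the outlet, the small collar stands flat and wholly in the lane, and the nut hasn't moved; it took about 15 s of the 42 s allowed.

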